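Find the foil roller that drags and set it out for oiling

TASK

One of these three foil guide rollers has run dry and drags. Give each wheel a good spin by hand where it stands, enough for the free ones to run on for a full turn or more, and so find the dragging roller; then set it upright in the red drip tray, in the middle, and leave it there with its yellow oil port facing straight up, ready for oiling. Leave the two free-running rollers standing at their places, and do not disturb the bottle, jar, cup and brass ornament.

Things in the scene. Friction and masses are not known exactly. Their poses are not given: they have to be found in the camera images.
- roller_p_mid (a point): Roller p: one of three alike, 0.8 kg: base 110 (x) x 80 (y) x 10 high; two blue fork plates, 44 wide (x), 50 over their outsides (y), up to 64 above the bench, to hold it by; between them a white wheel of 80 diameter, 30 wide, axle along y at 50 high, top of rim at 90. This point: middle of the axle, above the base's centre; axes of the block: z up, y the axle. Any yaw
- wheel_p (a joint): turn of its wheel (rad), endless, not wrapped: 0 or a whole turn = oil port up; growing carries the rim's top to the block's +x. Starts at 0.4 to 1.4. The free wheels, once spun, run on alone for seconds; the dragging one (some 0.06 N m) stops when the hand leaves it and stays as left
- port_p (a point): oil port of its wheel: yellow disc of 24 with a black hole, flush on the tread, 40 from the axle (other tread marks: dark stripes each 45 deg). This point is on the tread; its z axis points out of the port
- roller_q_mid (a point): Roller q: one of three alike, 0.8 kg: base 110 (x) x 80 (y) x 10 high; two blue fork plates, 44 wide (x), 50 over their outsides (y), up to 64 above the bench, to hold it by; between them a white wheel of 80 diameter, 30 wide, axle along y at 50 high, top of rim at 90. This point: middle of the axle, above the base's centre; axes of the block: z up, y the axle. Any yaw
- wheel_q (a joint): turn of its wheel (rad), endless, not wrapped: 0 or a whole turn = oil port up; growing carries the rim's top to the block's +x. Starts at 0.4 to 1.4. The free wheels, once spun, run on alone for seconds; the dragging one (some 0.06 N m) stops when the hand leaves it and stays as left
- port_q (a point): oil port of its wheel: yellow disc of 24 with a black hole, flush on the tread, 40 from the axle (other tread marks: dark stripes each 45 deg). This point is on the tread; its z axis points out of the port
- roller_r_mid (a point): Roller r: one of three alike, 0.8 kg: base 110 (x) x 80 (y) x 10 high; two blue fork plates, 44 wide (x), 50 over their outsides (y), up to 64 above the bench, to hold it by; between them a white wheel of 80 diameter, 30 wide, axle along y at 50 high, top of rim at 90. This point: middle of the axle, above the base's centre; axes of the block: z up, y the axle. Any yaw
- wheel_r (a joint): turn of its wheel (rad), endless, not wrapped: 0 or a whole turn = oil port up; growing carries the rim's top to the block's +x. Starts at 0.4 to 1.4. The free wheels, once spun, run on alone for seconds; the dragging one (some 0.06 N m) stops when the hand leaves it and stays as left
- port_r (a point): oil port of its wheel: yellow disc of 24 with a black hole, flush on the tread, 40 from the axle (other tread marks: dark stripes each 45 deg). This point is on the tread; its z axis points out of the port
- tray: red open drip tray fixed to the bench, 180 (x) by 158 (y) outside, 20 high, walls and floor 4 to 5 thick, open at the top; origin at the centre of its underside, on the bench. A roller block fits in it turned any way
- oil_bottle: bystander: amber bottle of 52 diameter, 140 tall, beyond the rollers; origin under its centre
- spire: bystander: brass spire ornament, 72 across its foot, 122 tall, beyond the rollers; origin under its centre
- paste_jar: bystander: glass jar with a yellow lid, 68 across, 85 tall, beyond the rollers; origin under its centre
- brush_cup: bystander: blue cup, 72 across, 90 tall, beyond the rollers; origin under its centre
There are look-alikes about, which are no part of the job. What is shaped like the part that bears roller_p_mid but pink or purple is not meant.

How it is judged:
By the outcome, as a careful person would: the job done as asked, in the order asked, and still so for the second after the job is handed in, with the robot touching nothing.
It also fails if it takes over 70 s, if anything falls off the work surface, if the arm or the gripper's body presses on something with over 40 N, if the wrist force passes 120 N, or if a joint passes its speed limit or range.

ROBOT

A 7-joint arm with a two-finger parallel gripper is mounted at the origin on the work surface. World frame = base frame: x ahead of the robot, y to its left, z up, the work surface at z = 0. Lengths are in m, angles in rad, forces in N, time in s.
With the tool pointing down it reaches from about 0.375 to 0.925 m from the base axis. Payload 3.1 kg.
Tool frame: the origin (TCP) lies between the finger pads; the fingertips stand 19 mm ahead of it and the grasp point (between the pads) is the TCP; z points along the fingers, y is the line along which they close (so a half turn about z gives the same grasp; the last joint's range is limited). The gripper opens to 85 mm and grips with 20 to 120 N. Pads are 22 mm wide; open, the fingers measure 114 mm over their backs; the gripper's body (76 mm by 85 mm) begins 54 mm behind the grasp point. The pads swing forward as they close: fully open they stand 13 mm farther back than shut.
Start: joints at [1.235, 0.383, 0.044, 1.598, -0.018, 1.161, -0.05], TCP at [0.153, -0.632, 0.25] pointing down, gripper open.
Joint ranges: [-2.61, 2.61], [-0.41, 2.15], [-1.48, 1.57], [0, 2.5], [-1.57, 4.71], [0.05, 1.97], [-2.85, 2.85]. Speed limits (rad/s): [2.79, 2.79, 3.14, 3.14, 3.14, 3.14, 3.14].

INTERFACE

Orientations are given as a unit quaternion [x, y, z, w].
In Python, from bench import move_ptp, movel, move_j, move_gripper, pause, inverse_kinematics, read_camera, camera_params, MotionError, sign_off, look_for, tip_of, read_time_s, read_qpos, read_joint_vel, read_effort, read_eef_pos, read_tcp_rot, read_ft_force, read_ft_torque, read_finger_gap, read_grasp_force gives the robot as it stands. Calls block until the motion is done:
- move_ptp(position, orientation): joint-space move of the TCP to a pose.
- movel(position, orientation=None, speed=0.15): straight line of the TCP; orientation=None keeps the orientation; speed is the mean speed in m/s.
- move_j(angles): joint-space move.
- move_gripper(opening, effort=None): finger opening in m; effort is the grip in N (None keeps the last); returns when the fingers have stopped.
- pause(seconds).
- inverse_kinematics(position, orientation): joint angles nearest the present ones, or None.
- read_camera(name): name is "side" or "top"; returns the picture (420x560x3 uint8, red, green, blue); there is no depth.
- camera_params(name): a dict with "K" (3x3 intrinsics, pixels), "dist_coeffs" ([k1, k2, p1, p2, k3] as OpenCV has them; the pictures are not rectified), "camera_from_world" (4x4, takes a point from world to camera coordinates). Camera axes: x right, y down, z forward; pixel columns grow to the right and rows downward; lengths in m; the calibration is good to about 2 mm. A picture is of the moment at which its call begins. camera_params takes no time and is no camera call.
A pose or a line that the arm cannot do raises MotionError and nothing moves.
- sign_off(): hands the job in; it is judged then, once.
Trained networks look in the newest picture that a camera, given by its name, has taken for a name from the list of things; names that differ only in an ending like _2 or _b are one class to them, and where a whole thing is asked for, a point or a joint stands for the part that bears it (a point fixed in the world has none). Each returns a list of dicts, best first, with "confidence" (0 to 1); they miss things now and then, are a little off and sometimes report something else, mostly with a low value. They report only what shows in the picture. A call takes as long as a camera call. They do not tell look-alikes from the thing itself.
- look_for(camera, name): "at" ([column, row] in pixels, amid what is visible of it).
- tip_of(camera, name): "at" ([column, row] in pixels: a listed point, or the origin of a listed thing).
Readings, each from a call of its own:
- read_time_s(): time.
- read_qpos(): joint angles.
- read_joint_vel(): joint speeds.
- read_effort(): joint torques, N m.
- read_eef_pos(): TCP position.
- read_tcp_rot(): TCP orientation.
- read_ft_force(): force on the tool from outside, world axes, zero at the start.
- read_ft_torque(): the same for the moment, N m.
- read_finger_gap(): finger opening in m.
- read_grasp_force(): force on a finger pad.
Only numpy, scipy, OpenCV 4.12 (cv2) and the standard library are available. Lean on these libraries where they do the work, as an engineer would, in place of code of your own. Each camera call takes 0.05 s, during which the arm holds its last target. There are 200 camera calls.

## Working session

There is one attempt and no reset: what is moved stays moved. The work goes in short steps, each a Python script; the robot and the scene stay as the last script left them, time stands still between calls to the robot, and variables do not carry over. Pictures are saved under pics/ and viewed, at most 10 in all, crops included, and the job is handed in when it is done.

```bash
ls; mkdir -p pics
cat > h.py <<'E'
import numpy as np, cv2
from bench import *
def save(cam,name,im=None):
    im=read_camera(cam) if im is None else im
    cv2.imwrite(f'pics/{name}.png',im[:,:,::-1]); return im
def ray(cam,px):
    p=camera_params(cam);K=np.array(p['K']);T=np.array(p['camera_from_world'])
    u=cv2.undistortPoints(np.array([[px]],float),K,np.array(p['dist_coeffs']))[0,0]
    R=T[:3,:3];return -R.T@T[:3,3],R.T@np.array([u[0],u[1],1])
def at_z(cam,px,z):
    c,d=ray(cam,px);return c+d*(z-c[2])/d[2]
def proj(cam,pts):
    p=camera_params(cam);T=np.array(p['camera_from_world'])
    return cv2.projectPoints(np.array(pts,float).reshape(-1,3),cv2.Rodrigues(T[:3,:3])[0],T[:3,3],np.array(p['K']),np.array(p['dist_coeffs']))[0][:,0]
E
python3 - <<'E'
from h import *
a=save('top','t0');b=save('side','s0')
for cam in('top','side'):
    print(cam,np.round(ray(cam,[280,210]),3).tolist())
    for n,z in(('roller_p_mid',.05),('port_p',.08),('tray',0),('oil_bottle',0),('spire',0),('paste_jar',0),('brush_cup',0)):
        for d in tip_of(cam,n): print(n,np.round(d['at']),round(d['confidence'],2),at_z(cam,d['at'],z).round(3))
print(read_time_s())
E
```

```text
pics
top [[0.298, -0.145, 1.414], [0.165, -0.001, -0.986]]
roller_p_mid [262. 226.] 0.95 [ 0.475 -0.09   0.05 ]
roller_p_mid [420. 258.] 0.69 [ 0.368 -0.599  0.05 ]
roller_p_mid [361. 246.] 0.65 [ 0.406 -0.406  0.05 ]
roller_p_mid [250. 176.] 0.59 [ 0.641 -0.048  0.05 ]
roller_p_mid [321. 288.] 0.55 [ 0.275 -0.277  0.05 ]
port_p [318. 191.] 0.88 [ 0.583 -0.27   0.08 ]
port_p [251. 173.] 0.84 [ 0.643 -0.053  0.08 ]
port_p [430. 261.] 0.79 [ 0.357 -0.62   0.08 ]
port_p [324. 289.] 0.76 [ 0.274 -0.281  0.08 ]
port_p [207. 207.] 0.63 [0.53  0.086 0.08 ]
port_p [275. 220.] 0.5 [ 0.488 -0.13   0.08 ]
port_p [359. 246.] 0.5 [ 0.405 -0.395  0.08 ]
tray [147. 209.] 0.63 [0.539 0.307 0.   ]
tray [320. 189.] 0.19 [ 0.608 -0.282  0.   ]
oil_bottle [227. 148.] 0.88 [0.754 0.035 0.   ]
oil_bottle [317. 189.] 0.32 [ 0.607 -0.274  0.   ]
spire [309. 148.] 0.56 [ 0.754 -0.248  0.   ]
brush_cup [323. 161.] 0.6 [ 0.704 -0.295  0.   ]
side [[0.747, -1.434, 1.157], [-0.14, 0.753, -0.643]]
roller_p_mid [273. 201.] 0.86 [ 0.475 -0.098  0.05 ]
roller_p_mid [226. 262.] 0.7 [ 0.393 -0.399  0.05 ]
roller_p_mid [200. 314.] 0.64 [ 0.373 -0.596  0.05 ]
roller_p_mid [202. 227.] 0.59 [ 0.277 -0.262  0.05 ]
roller_p_mid [324. 197.] 0.56 [ 0.641 -0.046  0.05 ]
roller_p_mid [350. 249.] 0.2 [ 0.745 -0.286  0.05 ]
port_p [226. 248.] 0.93 [ 0.386 -0.371  0.08 ]
port_p [195. 305.] 0.91 [ 0.361 -0.592  0.08 ]
port_p [327. 185.] 0.86 [ 0.648 -0.02   0.08 ]
port_p [297. 168.] 0.8 [0.534 0.059 0.08 ]
port_p [336. 265.] 0.74 [ 0.713 -0.386  0.08 ]
port_p [278. 204.] 0.7 [ 0.5   -0.144  0.08 ]
port_p [198. 218.] 0.58 [ 0.265 -0.255  0.08 ]
port_p [294. 242.] 0.53 [ 0.58  -0.311  0.08 ]
oil_bottle [361. 197.] 0.75 [0.766 0.038 0.   ]
spire [350. 252.] 0.65 [ 0.746 -0.246  0.   ]
paste_jar [358. 172.] 0.55 [0.747 0.187 0.   ]
brush_cup [335. 263.] 0.87 [ 0.706 -0.3    0.   ]
0.8
```

Run:
```python
import cv2
a=cv2.imread('pics/t0.png');cv2.imwrite('pics/t0c.png',cv2.resize(a[110:340,110:470],(800,511),interpolation=cv2.INTER_CUBIC))
a=cv2.imread('pics/s0.png');cv2.imwrite('pics/s0c.png',cv2.resize(a[120:360,150:430],(700,600),interpolation=cv2.INTER_CUBIC))
```

```text
(no output)
```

View pics/t0c.png

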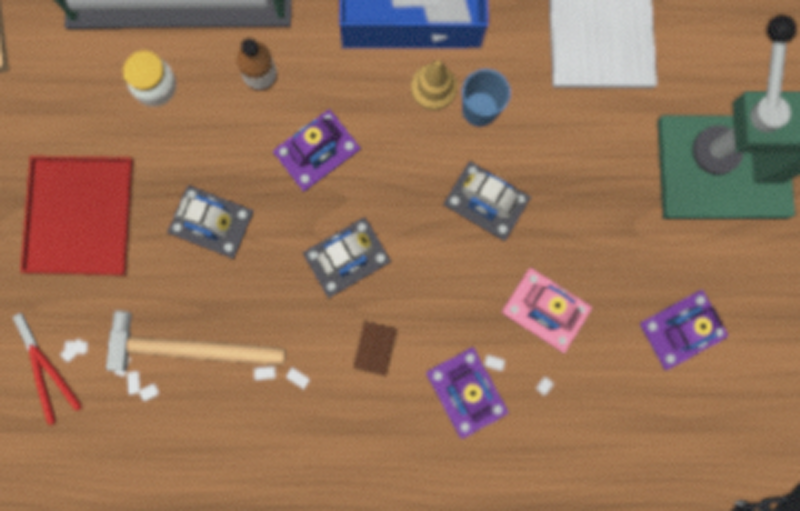

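View pics/s0c.png

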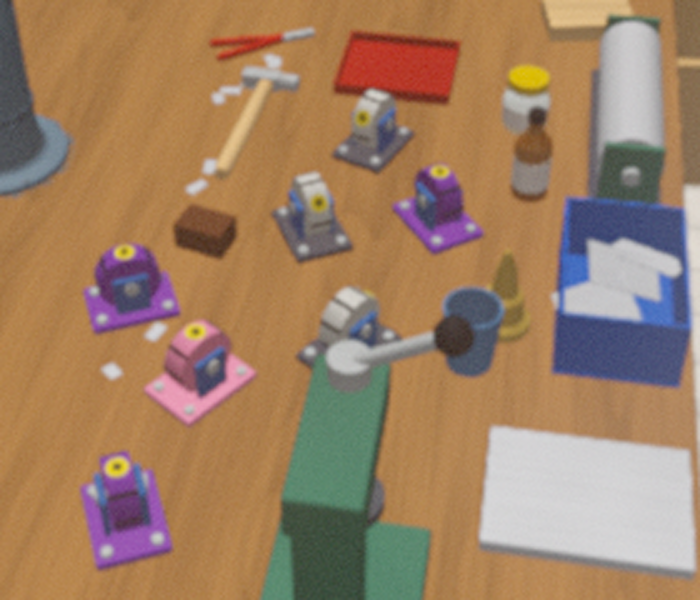

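The full top picture shows three rollers with grey bases and white wheels: A at about (204,210), B at (266,226) and C at (329,200). These match the description. The purple ones (253,177), (420,258), (322,288) and the pink one (358,246) are look-alikes. The tray is at (145,207). In the side view, C is partly hidden by the green press. Next I fit the poses.

```bash
cat >> h.py <<'E'
from scipy.optimize import minimize
S=6
def box(lx,ly,z0,z1): return [[a*lx/2,b*ly/2,z] for a in(-1,1) for b in(-1,1) for z in(z0,z1)]
ROLL=np.array(box(.11,.08,0,.01)+box(.044,.05,.01,.064)+[[.04*np.sin(t),y,.05+.04*np.cos(t)] for t in np.linspace(-1.6,1.6,17) for y in(-.015,.015)])
TRAY=np.array(box(.18,.158,0,.02))
def place(M,x,y,yaw,z=0):
    c,s=np.cos(yaw),np.sin(yaw);return M@np.array([[c,s,0],[-s,c,0],[0,0,1]])+[x,y,z]
def hullmask(im,px,kind,rad=32):
    f=im.astype(int);r,g,b=f[...,0],f[...,1],f[...,2]
    m=((r-b<28) if kind=='roll' else ((r>90)&(g<65)&(b<75))).astype(np.uint8)
    c=np.zeros_like(m);cv2.circle(c,tuple(int(round(v)) for v in px),rad,1,-1);m&=c
    m=cv2.morphologyEx(m,cv2.MORPH_OPEN,np.ones((2,2),np.uint8))
    n,l,st,_=cv2.connectedComponentsWithStats(m)
    k=1+st[1:,4].argmax();p=np.argwhere(l==k)[:,::-1]
    sq=np.concatenate([p+[a,b] for a in(-.4,.4) for b in(-.4,.4)])
    return cv2.convexHull(sq.astype(np.float32))[:,0]
def fit(M,obs,x0,zb=0):
    def cost(v):
        e=0
        for cam,h in obs:
            q=cv2.convexHull(proj(cam,place(M,*v[:3],zb)).astype(np.float32))
            i=cv2.intersectConvexConvex(q,h[:,None].astype(np.float32))[0]
            e+=1-i/(cv2.contourArea(q)+cv2.contourArea(h)-i)
        return e/len(obs)
    best=None
    for yaw in np.arange(0,np.pi,np.pi/8):
        x=[x0[0],x0[1],yaw]
        r=minimize(cost,x,method='Nelder-Mead',options=dict(initial_simplex=[x,[x[0]+.01,x[1],yaw],[x[0],x[1]+.01,yaw],[x[0],x[1],yaw+.3]],xatol=1e-4,fatol=1e-5))
        if best is None or r.fun<best.fun: best=r
    return best.x,best.fun
def yellow(im,px,rad):
    f=im.astype(int);r,g,b=f[...,0],f[...,1],f[...,2]
    w=np.clip(np.minimum(r,g)-b-45-2*np.maximum(r-g-35,0),0,None).astype(float)
    Y,X=np.indices(w.shape);w*=np.hypot(X-px[0],Y-px[1])<rad
    return None if w.sum()<60 else (np.array([(w*X).sum(),(w*Y).sum()])/w.sum(),w.sum())
def portpt(pose,phi,zb=0): return place(np.array([[.04*np.sin(phi),0,.05+.04*np.cos(phi)]]),*pose,zb)
def phi_of(cam,px,pose,zb=0):
    t=np.linspace(-2,2,401);d=[np.linalg.norm(proj(cam,portpt(pose,a,zb))[0]-px) for a in t]
    return t[np.argmin(d)],min(d)
E
python3 - <<'E'
from h import *
import json
t=cv2.imread('pics/t0.png')[:,:,::-1];s=cv2.imread('pics/s0.png')[:,:,::-1]
P={}
for n,tp,sp in(('A',(204.5,210),(299,171)),('B',(266,226),(274,206)),('C',(329,200),None)):
    obs=[('top',hullmask(t,tp,'roll'))]
    x0=at_z('top',tp,.04)[:2]
    print(n,'toponly',[np.round(v,3) for v in fit(ROLL,obs,x0)])
    v,e=fit(ROLL,obs,x0)
    if sp:
        obs.append(('side',hullmask(s,sp,'roll')))
        v,e=fit(ROLL,obs,x0);print(' both',v.round(3),round(e,3))
    c=proj('top',place(np.array([[0,0,.07]]),*v))[0]
    y=yellow(t,c,16);print(' yellow',y)
    if y:
        ph,d=phi_of('top',y[0],v)
        if ph<0: v[2]+=np.pi;ph=-ph
        print(' phi',round(ph,2),round(d,2))
    P[n]=v.tolist()
print('tray',fit(TRAY,[('top',hullmask(t,(145,207),'tray',45))],(.54,.3)),fit(TRAY,[('top',hullmask(t,(145,207),'tray',45)),('side',hullmask(s,(309,147),'tray',45))],(.54,.3)))
print(P);json.dump(P,open('P.json','w'))
E
```

```text
A toponly [array([0.533, 0.105, 1.203]), np.float64(0.032)]Traceback (most recent call last):
  File "<stdin>", line 12, in <module>
  File "h.py", line 42, in fit
    r=minimize(cost,x,method='Nelder-Mead',options=dict(initial_simplex=[x,[x[0]+.01,x[1],yaw],[x[0],x[1]+.01,yaw],[x[0],x[1],yaw+.3]],xatol=1e-4,fatol=1e-5))
    res = _minimize_neldermead(fun, x0, args, callback, bounds=bounds,
                               **options)
    fxcc = func(xcc)
    fx = function(np.copy(x), *(wrapper_args + args))
  File "h.py", line 35, in cost
    q=cv2.convexHull(proj(cam,place(M,*v[:3],zb)).astype(np.float32))
                     ~~~~^^^^^^^^^^^^^^^^^^^^^^^^
  File "h.py", line 13, in proj
    p=camera_params(cam);T=np.array(p['camera_from_world'])
ValueError: time passes only in moves, steps and waits
```

```bash
python3 - <<'E'
s=open('h.py').read().replace("def save(","import functools\n_cp=camera_params\ncamera_params=functools.lru_cache(None)(lambda c:_cp(c))\ndef save(",1)
open('h.py','w').write(s)
E
cat > fit0.py <<'E'
from h import *
import json
t=cv2.imread('pics/t0.png')[:,:,::-1];s=cv2.imread('pics/s0.png')[:,:,::-1]
P={}
for n,tp,sp in(('A',(204.5,210),(299,171)),('B',(266,226),(274,206)),('C',(329,200),None)):
    obs=[('top',hullmask(t,tp,'roll'))]
    x0=at_z('top',tp,.04)[:2]
    v,e=fit(ROLL,obs,x0);print(n,'toponly',v.round(3),round(e,3))
    if sp:
        obs.append(('side',hullmask(s,sp,'roll')))
        v,e=fit(ROLL,obs,x0);print(' both',v.round(3),round(e,3))
    c=proj('top',place(np.array([[0,0,.07]]),*v))[0]
    y=yellow(t,c,16);print(' yellow',y)
    if y:
        ph,d=phi_of('top',y[0],v)
        if ph<0: v[2]+=np.pi;ph=-ph
        print(' phi',round(ph,2),round(d,2))
    P[n]=v.tolist()
for o in ([('top',hullmask(t,(145,207),'tray',45))],[('top',hullmask(t,(145,207),'tray',45)),('side',hullmask(s,(309,147),'tray',45))]):
    print('tray',fit(TRAY,o,(.54,.3)))
print(P);json.dump(P,open('P.json','w'))
E
python3 fit0.py; python3 -c "
from h import *
print(read_time_s(),read_tcp_rot())"
```

```text
A toponly [0.533 0.105 1.203] 0.032
 both [0.534 0.105 1.203] 0.081
 yellow (array([209.84745763, 209.47118644]), np.float64(295.0))
 phi 0.82 0.07
B toponly [ 0.478 -0.102 -1.043] 0.027
 both [ 0.479 -0.102 -1.034] 0.099
 yellow (array([272.68103448, 217.79310345]), np.float64(232.0))
 phi 0.75 1.21
C toponly [ 0.564 -0.315  1.027] 0.03
 yellow (array([320.79411765, 190.72058824]), np.float64(68.0))
 phi 1.38 1.16
tray (array([ 0.54331772,  0.30890132, -0.02111496]), np.float64(0.03365354796362474))
tray (array([0.54333669, 0.30891374, 3.12082621]), np.float64(0.0634348657989966))
{'A': [0.5338296216832392, 0.10480595605628334, 4.3449804773532845], 'B': [0.47860333976954894, -0.10154442014332882, -1.0340472547120303], 'C': [0.5643593706829282, -0.3148895872387786, 1.0274890089022255]}
0.8 [9.92934428e-01 1.18664320e-01 2.25822934e-05 2.62525516e-05]
```

```bash
cat >> h.py <<'E'
import json
from scipy.spatial.transform import Rotation as Ro
def quat(psi): return (Ro.from_euler('z',psi)*Ro.from_euler('x',np.pi)).as_quat().tolist()
def pickq(pos,yaw):
    q0=np.array(read_qpos());c=[]
    for k in(-1,0,1,2):
        q=inverse_kinematics(pos,quat(yaw+k*np.pi))
        if q is not None: c.append((abs(np.array(q)-q0).max(),k))
    return quat(yaw+min(c)[1]*np.pi)
def sweep(v,o,zc,over=.0015,speed=.35,sgn=-1,a=.06,b=.06):
    ex=sgn*np.array([np.cos(v[2]),np.sin(v[2]),0]);c=np.array([v[0],v[1],0])
    movel((c-a*ex+[0,0,zc+.02]).tolist(),o,.3)
    movel((c-a*ex+[0,0,zc-over]).tolist(),o,.15)
    movel((c+b*ex+[0,0,zc-over]).tolist(),o,speed)
def watch(v,name,n=4,cams=('top','side'),dt=.05):
    out={c:[] for c in cams}
    for i in range(n):
        for c in cams: out[c].append((read_time_s(),read_camera(c)))
        pause(dt)
    for c in cams:
        p=proj(c,place(np.array([[0,0,.06]]),*v))[0].astype(int)
        cr=[cv2.resize(im[p[1]-22:p[1]+22,p[0]-22:p[0]+22],None,fx=4,fy=4,interpolation=cv2.INTER_CUBIC) for _,im in out[c]]
        w=[im[p[1]-9:p[1]+9,p[0]-9:p[0]+9].astype(float) for _,im in out[c]]
        print(c,'diffs',[round(abs(w[i+1]-w[i]).mean(),1) for i in range(n-1)],'t',round(out[c][0][0],2))
        cv2.imwrite(f'pics/{name}_{c}.png',np.hstack(cr)[:,:,::-1])
    return out
E
python3 - <<'E'
from h import *
P=json.load(open('P.json'));v=P['C']
pos=[v[0],v[1],.16];o=pickq(pos,v[2])
move_gripper(0.0);move_ptp(pos,o);print(read_time_s(),read_eef_pos(),read_qpos())
f0=np.array(read_ft_force());z=.122;movel([v[0],v[1],z],o,.1)
while z>.095:
    z-=.001;movel([v[0],v[1],z],o,.03);f=np.array(read_ft_force())-f0
    if f[2]>2: break
print('contact',z,f,read_eef_pos(),read_time_s())
movel([v[0],v[1],z-.001],o,.03);print(np.array(read_ft_force())-f0)
movel([v[0],v[1],z+.03],o,.2);print(read_time_s())
json.dump(z,open('z.json','w'))
E
```

```text
3.475 [ 0.56306853 -0.31775502  0.16019986] [ 0.69074477  0.48547947 -0.31165965  1.66814433  0.17142007  1.01445639
 -0.22536211]
contact 0.10799999999999998 [-1.60290772  0.98555857  3.92981449] [ 0.56470275 -0.31484388  0.1091383 ] 7.5083
[-2.92021396  2.00422607  8.00921069]
8.0667
```

Run:
```python
from h import *
P=json.load(open('P.json'));v=P['C'];o=pickq([v[0],v[1],.14],v[2])
sweep(v,o,.108,.002,.4);print(read_time_s(),read_ft_force())
o=watch(v,'spC',6,dt=.02);print(read_time_s())
```

```text
9.1667 [-0.08335314  0.01845452  0.44999296]
top diffs [np.float64(21.2), np.float64(21.3), np.float64(21.2), np.float64(21.4), np.float64(22.1)] t 9.17
side diffs [np.float64(17.0), np.float64(15.9), np.float64(13.7), np.float64(16.5), np.float64(16.7)] t 9.22
9.8667
```

View pics/spC_top.png

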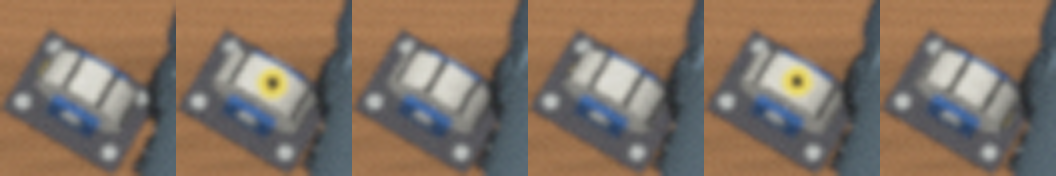

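C runs on: its port comes round again after about 0.36 s, more than a full turn. Next are B and A.

Run:
```python
from h import *
P=json.load(open('P.json'))
for n in 'BA':
    p=np.array(read_eef_pos());movel([*p[:2],.15],None,.3)
    v=P[n];e=np.array([np.cos(v[2]),np.sin(v[2])])*.06;pos=[v[0]+e[0],v[1]+e[1],.15];o=pickq(pos,v[2])
    move_ptp(pos,o)
    sweep(v,o,.108,.002,.4);print(n,read_time_s(),read_ft_force())
    watch(v,'sp'+n,6,dt=.02);print(read_time_s())
p=np.array(read_eef_pos());movel([*p[:2],.17],None,.3)
a,b=[np.vstack([cv2.imread(f'pics/sp{n}_{c}.png') for c in('top','side')]) for n in 'BA']
im=np.vstack([a,b]);cv2.imwrite('pics/spBA.png',cv2.resize(im,(800,int(im.shape[0]*800/im.shape[1]))))
```

```text
B 12.0333 [ 0.46034462 -1.59825675  0.28654708]
top diffs [np.float64(22.2), np.float64(16.3), np.float64(17.7), np.float64(18.1), np.float64(16.7)] t 12.03
side diffs [np.float64(14.3), np.float64(13.0), np.float64(14.6), np.float64(15.4), np.float64(13.4)] t 12.08
12.7333
A 15.0917 [-0.21195998 -0.56559693  0.11534893]
top diffs [np.float64(1.8), np.float64(1.7), np.float64(1.6), np.float64(1.7), np.float64(1.6)] t 15.09
side diffs [np.float64(2.5), np.float64(2.3), np.float64(2.3), np.float64(2.4), np.float64(2.3)] t 15.14
15.7917
```

View pics/spBA.png

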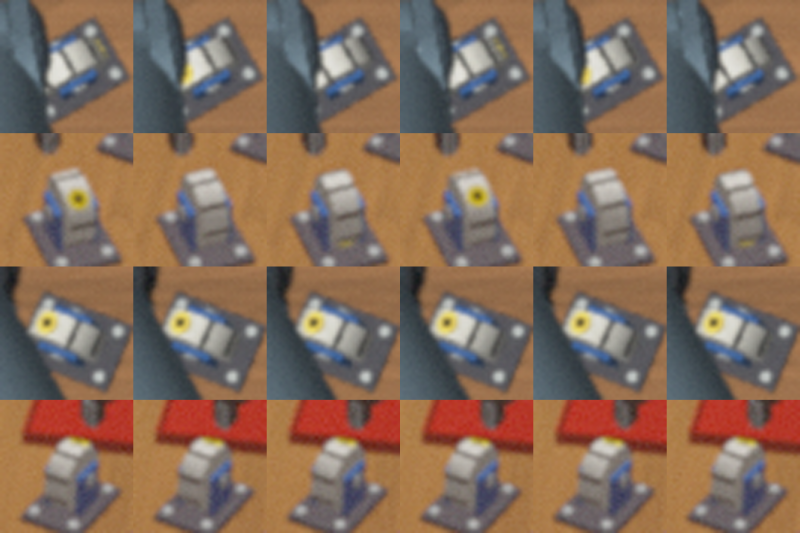

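A is the dragging roller: its picture does not change once the hand leaves, while B's port returned after about 0.36 s. I move aside and measure A's pose and port.

```bash
cat >> h.py <<'E'
def measure(v0,zb=0,tp=None,cams=('top','side'),kind='roll',refit=True):
    ims={c:read_camera(c) for c in cams};v=np.array(v0)
    if refit:
        obs=[('top',hullmask(ims['top'],proj('top',place(np.array([[0,0,.03]]),*v,zb))[0],'roll',27))]
        w,e=fit(ROLL,obs,v[:2],zb)
        if np.cos(w[2]-v[2])<0: w[2]+=np.pi
        print('fit',w.round(4),round(e,3));v=w
    r=[]
    for c in cams:
        y=yellow(ims[c],proj(c,place(np.array([[0,0,.075]]),*v,zb))[0],16)
        if y: ph,d=phi_of(c,y[0],v,zb);r.append(ph);print(c,'phi',round(ph,3),'res px',round(d,2),y[0].round(1),y[1])
    return v,r,ims
E
python3 - <<'E'
from h import *
P=json.load(open('P.json'));v=P['A']
print(read_eef_pos())
o=pickq([.5,.3,.2],v[2]);move_ptp([.5,.3,.2],o)
w,r,ims=measure(v);json.dump(w.tolist(),open('A.json','w'))
cv2.imwrite('pics/a1.png',np.hstack([cv2.resize(ims[c][y:y+60,x:x+60],(400,400),interpolation=cv2.INTER_CUBIC) for c,x,y in(('top',175,180),('side',268,140))])[:,:,::-1]);print(read_time_s())
E
```

```text
[0.55673271 0.16141385 0.17219366]
fit [0.5328 0.1054 4.3468] 0.03
top phi -0.55 res px 0.85 [195.2 203.2] 1389.0
side phi -0.65 res px 1.13 [302.4 156.3] 317.0
16.9167
```

View pics/a1.png

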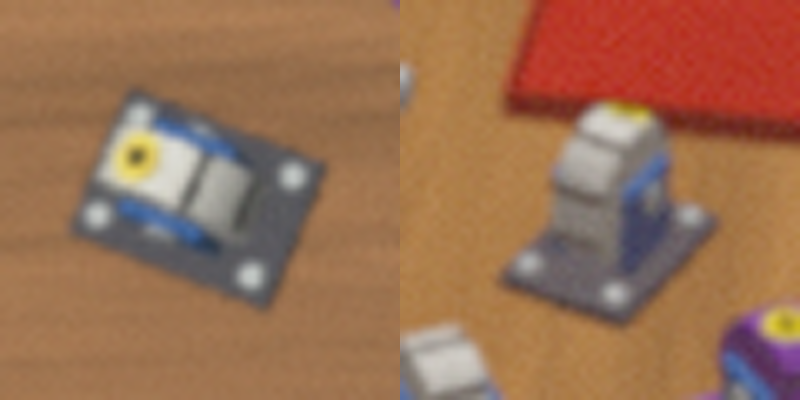

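```bash
cat >> h.py <<'E'
def roll(v,phi,o,zc=.108,press=.002):
    d=-phi*.04;ex=np.array([np.cos(v[2]),np.sin(v[2]),0]);c=np.array([v[0],v[1],0])
    P=lambda s,z:(c+s*ex+[0,0,z]).tolist()
    movel(P(-d/2,zc+.02),o,.2);movel(P(-d/2,zc-press),o,.08);movel(P(d/2,zc-press),o,.06)
    print('press',read_ft_force());movel(P(d/2,zc+.04),o,.2)
E
python3 - <<'E'
from h import *
v=json.load(open('A.json'));o=pickq([v[0],v[1],.15],v[2])
move_ptp([v[0],v[1],.15],o);roll(v,-.58,o);move_ptp([.5,.3,.2],o)
measure(v,refit=False);print(read_time_s())
E
```

```text
press [-3.80289636 -1.48366808 13.54406691]
top phi 0.1 res px 0.61 [202.  205.8] 1755.0
side phi 0.12 res px 0.38 [297.9 159.3] 1293.0
20.3
```

Run:
```python
from h import *
v=json.load(open('A.json'));T=[.5433,.3089]
o=pickq([v[0],v[1],.16],v[2])
move_gripper(.085);move_ptp([v[0],v[1],.16],o);movel([v[0],v[1],.049],o,.12);print('down',read_ft_force())
move_gripper(.03,50);print('gap',read_finger_gap(),read_grasp_force())
movel([v[0],v[1],.11],o,.12);print('F',read_ft_force(),read_finger_gap())
c=[(abs(np.array(q)-read_qpos()).max(),y) for y in(np.pi,0,-np.pi) if (q:=inverse_kinematics([*T,.11],quat(y))) is not None];print(c)
o2=quat(min(c)[1]);movel([*T,.11],o2,.12);movel([*T,.062],o2,.12);z=.062;f0=read_ft_force()[2]
while z>.049:
    z-=.002;movel([*T,z],o2,.03)
    if read_ft_force()[2]-f0>3: break
print('set',z,read_ft_force(),read_eef_pos())
move_gripper(.085);movel([*T,.17],o2,.2);print(read_time_s(),min(c)[1])
```

```text
down [-0.21798569  0.89562987 -0.59416613]
gap 0.04963809060744304 55.68163990974426
F [-0.36390016  0.36063675 -8.81673076] 0.048856463658467214
[(np.float64(1.3963742717111582), 3.141592653589793), (np.float64(1.4408123985864165), 0), (np.float64(1.396374271711159), -3.141592653589793)]
set 0.05399999999999999 [-1.13542607 -2.62712037 -1.30861602] [0.54362294 0.30910505 0.05499184]
28.875 3.141592653589793
```

Run:
```python
from h import *
v=[.5433,.3089,np.pi];o=quat(np.pi)
move_gripper(0);move_ptp([.5,.1,.2],o)
w,r,ims=measure(v,.005);json.dump(w.tolist(),open('A2.json','w'))
cv2.imwrite('pics/a2.png',np.hstack([cv2.resize(ims[c][y:y+90,x:x+90],(400,400),interpolation=cv2.INTER_CUBIC) for c,x,y in(('top',102,162),('side',262,100))])[:,:,::-1]);print(read_time_s())
```

```text
fit [0.5486 0.2883 2.6648] 0.412
top phi 0.27 res px 5.59 [136.9 201.6] 1443.0
side phi 0.11 res px 3.06 [309.7 128. ] 845.0
30.6083
```

View pics/a2.png

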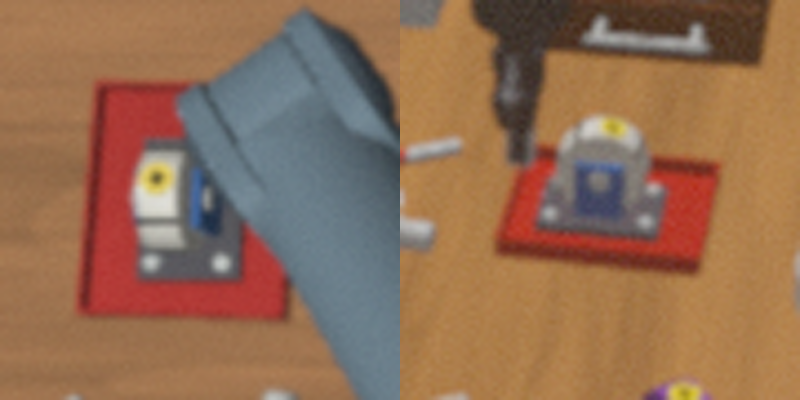

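The roller stands upright in the tray, but the arm hides part of the top view, so I move farther off and measure again.

Run:
```python
from h import *
v=[.5433,.3089,np.pi]
move_ptp([.42,-.05,.22],quat(np.pi))
w,r,ims=measure(v,.005);json.dump(w.tolist(),open('A2.json','w'))
for q in (v,):
    for c in('top','side'):
        y=yellow(ims[c],proj(c,place(np.array([[0,0,.075]]),*q,.005))[0],16);print(c,phi_of(c,y[0],q,.005))
print('tray',fit(TRAY,[('top',hullmask(ims['top'],(145,207),'tray',45))],(.54,.3)))
save('top','a3',ims['top']);print(read_time_s())
```

```text
fit [0.5343 0.3071 3.2189] 0.099
top phi -0.31 res px 0.73 [136.9 201.6] 1424.0
side phi -0.26 res px 0.87 [309.7 128. ] 846.0
top (np.float64(-0.07000000000000006), np.float64(0.26579494158645806))
side (np.float64(-0.040000000000000036), np.float64(0.4241822990950162))
tray (array([ 0.54335669,  0.308996  , -0.02167025]), np.float64(0.03461059857580617))
31.475
```

Run:
```python
from h import *
im=cv2.imread('pics/a3.png')[:,:,::-1].copy()
h=hullmask(im,proj('top',place(np.array([[0,0,.03]]),.5433,.3089,np.pi,.005))[0],'roll',27)
k=8;x,y=105,165
big=cv2.resize(im[y:y+80,x:x+85],None,fx=k,fy=k,interpolation=cv2.INTER_CUBIC)
B=np.array([[a*.055,b*.04,.01] for a,b in((1,1),(1,-1),(-1,-1),(-1,1))])
D=lambda p,col:cv2.polylines(big,[((p-[x,y]+.5)*k).astype(np.int32)],True,col,1)
D(proj('top',place(B,.5433,.3089,np.pi,.005)),(0,255,0));D(h,(0,255,255))
cv2.imwrite('pics/a3c.png',big[:,:,::-1][:600])
```

```text
(no output)
```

View pics/a3c.png

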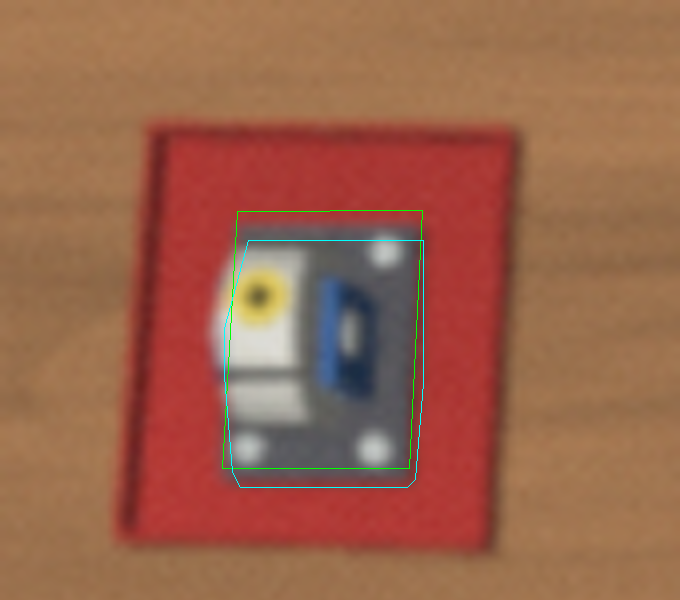

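The base sits about 6 mm toward -x of the assumed pose. Against red, the mask threshold should be nearer 60, so I refit with that.

```bash
sed -i 's/def hullmask(im,px,kind,rad=32):/TH=[28]\ndef hullmask(im,px,kind,rad=32):/; s/(r-b<28)/(r-b<TH[0])/' h.py
python3 - <<'E'
from h import *
TH[0]=58
t=cv2.imread('pics/a3.png')[:,:,::-1]
h=hullmask(t,(136,207),'roll',24)
v,e=fit(ROLL,[('top',h)],(.538,.308),.005)
if v[2]<np.pi/2: v[2]+=np.pi
print(v,e)
for q in(v,[.5375,.3085,np.pi]):
    for c,y in(('top',[136.9,201.6]),('side',[309.7,128.])): print(c,phi_of(c,y,q,.005))
json.dump(v.tolist(),open('A2.json','w'))
E
```

```text
[0.53667298 0.30629042 3.14278471] 0.04882193918822475
top (np.float64(-0.24), np.float64(1.1489279601595381))
side (np.float64(-0.19999999999999996), np.float64(0.9412072906213931))
top (np.float64(-0.21999999999999997), np.float64(0.46137724928052676))
side (np.float64(-0.17999999999999994), np.float64(0.6016954692027211))
```

Run:
```python
from h import *
v=[.537,.308];o=quat(np.pi);T=[.5433,.309]
move_gripper(.085);move_ptp([*v,.16],o);movel([*v,.054],o,.15)
move_gripper(.03,50);movel([*v,.064],o,.1);print('F',read_ft_force());movel([*T,.064],o,.05);movel([*T,.0545],o,.05)
print(read_ft_force());move_gripper(.085);movel([*T,.17],o,.25);move_gripper(0)
roll([*T,np.pi],-.2,o,zc=.113)
move_ptp([.42,-.05,.22],o)
TH[0]=58
im=save('top','a4');h=hullmask(im,proj('top',place(np.array([[0,0,.03]]),*T,np.pi,.005))[0],'roll',24)
w,e=fit(ROLL,[('top',h)],T,.005);w[2]+=np.pi*(w[2]<np.pi/2);print(w,e)
s=save('side','s4')
for q in(w,[*T,np.pi]):
    for c,i in(('top',im),('side',s)):
        y=yellow(i,proj(c,place(np.array([[0,0,.075]]),*q,.005))[0],16);print(c,phi_of(c,y[0],q,.005),y[0])
k=6;big=[]
for c,i in(('top',im),('side',s)):
    x,y=proj(c,place(np.array([[0,0,.05]]),*T,np.pi,.005))[0].astype(int)-[33,33]
    b=cv2.resize(i[y:y+66,x:x+66],None,fx=k,fy=k,interpolation=cv2.INTER_CUBIC)
    for M in([[a*.055,b2*.04,.01] for a,b2 in((1,1),(1,-1),(-1,-1),(-1,1))],[[0,-.015,.09],[0,.015,.09]]):
        cv2.polylines(b,[((proj(c,place(np.array(M),*w,.005))-[x,y]+.5)*k).astype(np.int32)],True,(0,255,0),1)
    big.append(b)
cv2.imwrite('pics/a4c.png',np.hstack(big)[:,:,::-1]);print(read_time_s())
```

```text
F [-0.2301506   0.18110685 -7.39292274]
[ 0.39968194 -0.26329753 -1.52675158]
press [-0.64405274  0.32421862  8.16895478]
[0.5432873  0.30698363 3.13732694] 0.04643811124685482
top (np.float64(-0.040000000000000036), np.float64(1.0187745906379224)) [136.6806872  202.00770142]
side (np.float64(0.020000000000000018), np.float64(1.0500241590537382)) [309.01192661 127.55229358]
top (np.float64(-0.040000000000000036), np.float64(0.3995710333845881)) [136.6806872  202.00770142]
side (np.float64(0.03000000000000025), np.float64(0.7771228615762036)) [309.01192661 127.55229358]
40.5833
```

View pics/a4c.png

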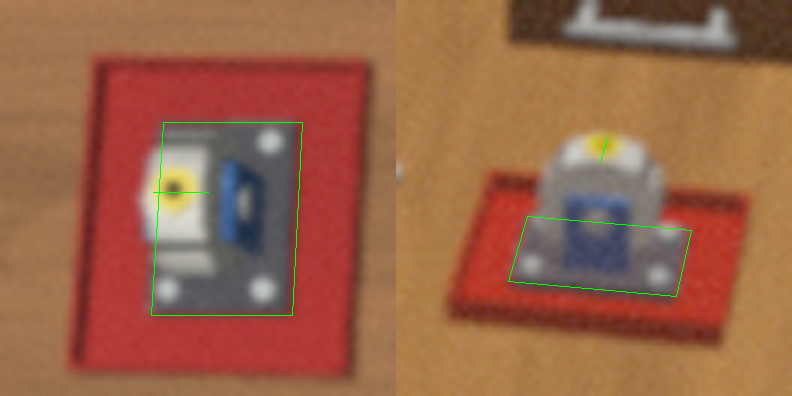

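The roller stands in the middle of the tray. Its port is within about 2° of straight up in both cameras, and the robot is clear.

```bash
python3 -c "
from bench import *
print(sign_off())"
```

```text
the job is handed in; nothing more can be done
None
```

The dragging roller was the one nearest the tray; it now stands upright in the middle of the tray with its oil port within about 2° of straight up, and the job was handed in at about 41 s. The other two ran on for more than a full turn and were left standing at their places. I did not re-measure them or the bottle, jar, cup and ornament at the end.

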